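Lay a carton down on the labelling board

ROBOT

A 6-joint arm with a two-finger parallel gripper is mounted at the origin on a cart in front of the work surface, level with it; the furniture and walls round the work are solid. World frame = base frame: x ahead of the robot, y to its left, z up, the work surface at z = 0. Lengths are in m, angles in rad, forces in N, time in s.
With the tool pointing down it reaches from about 0.275 to 0.775 m from the base axis. Payload 14.6 kg.
Tool frame: the origin (TCP) lies midway between the tips of the shut fingers; the grasp point (between the pads) lies 19 mm behind it; z points along the fingers, y is the line along which they close (so a half turn about z gives the same grasp; the last joint's range is limited). The gripper opens to 85 mm and grips with 20 to 120 N. Pads are 22 mm wide; open, the fingers measure 114 mm over their backs; the gripper's body (76 mm by 85 mm) begins 54 mm behind the grasp point. The pads swing forward as they close: fully open they stand 13 mm farther back than shut.
Start: joints at [1.05, 0.263, -0.048, 1.259, 0, 1.415], TCP at [0.188, 0.49, 0.231] pointing down, gripper open.
Joint ranges: [-2.65, 2.65], [-0.89, 1.7], [-1.18, 1.37], [-2.13, 2.11], [-1.35, 1.29], [-3.14, 3.14]. Speed limits (rad/s): [1.89, 1.89, 2.57, 2.79, 3.14, 3.14].

INTERFACE

Orientations are given as a 3x3 rotation matrix whose columns are the frame's x, y, z axes.
In Python, from station import bot gives the robot as it stands. The module is installed in compiled form; this text tells all that it offers.
- The arm moves only by the tool arm_command, never from a script. Its argument "increments" is a list that holds one entry, the list of rows, each a list of 7 numbers: the shift along the world's x, y, z in mm, then the turn, a rotation vector about the world's x, y, z in degrees, then the opening, from -1 (shut) to 1 (fully open), so that 0 is half open. In form: [[[tx, ty, tz, ax, ay, az, jaw], ...]]. A call has 1 to 10 rows; each row shifts and turns the commanded pose from where the row before left it; what a row does not reach is not made up. A row lasts 1/8 s, in which the tool goes at most 62.5 mm and 10.7 degrees, less where a joint would pass 70% of its speed; a pose out of reach is approached as far as the arm can. A call with a gripper value outside its range is refused whole. The fingers move at their own pace and stop on an object; the grip force is fixed at half the most. Time passes only in rows, so rows that do not move let the fingers close. It gives the time, the measured TCP pose, the force, the opening and the grip force at its end, in the units of the state.
- bot.sense(): the state, without advancing time (a new reading comes with each control period).
- bot.read_camera(name): name is "scene" or "top" or "wrist"; returns a dict with "frame" (400x640x3 uint8, red, green, blue), "camera_matrix" (3x3 intrinsics, pixels), "xyz" and "rotation" of the camera in the world. Camera axes: x right, y down, z forward; pixel columns grow to the right and rows downward; lengths in m; the calibration is good to about 2 mm. A picture is of the moment at which its call begins. There is no depth.
- bot.close_job(): hands the job in; it is judged then, once.
Trained networks look in a picture, given as the dict that the camera call returned (one of the last four; its "shot" number tells which), for a name from the list of things; names that differ only in an ending like _2 or _b are one class to them, and where a whole thing is asked for, a point or a joint stands for the part that bears it (a point fixed in the world has none). Each returns a list of dicts, best first, with "score" (0 to 1); they miss things now and then, are a little off and sometimes report something else, mostly with a low value. They report only what shows in the picture. A call takes as long as a camera call. They do not tell look-alikes from the thing itself.
- bot.recognise(picture, query): "rect" ([left, top, width, height] in pixels, round what is visible of it).
- bot.landmark_of(picture, query): "point" ([column, row] in pixels: a listed point, or the origin of a listed thing).
The state is a dict: "t": time; "joint_positions": joint angles; "joint_velocities": joint speeds; "joint_torque": joint torques, N m; "position": TCP position; "tool_rot": TCP orientation; "wrist_force": force on the tool from outside, world axes, zero at the start; "ft_torque": the same for the moment, N m; "opening": finger opening in m; "grip_force": force on a finger pad.
Only numpy, scipy, OpenCV 4.12 (cv2) and the standard library are available. Lean on these libraries where they do the work, as an engineer would, in place of code of your own. Each camera call takes 0.05 s, during which the arm holds its last target. There are 200 camera calls.

TASK

Without gripping or lifting the tall carton, push it gently high up, in its upper half, so that it topples towards the metal stop rail and lies on its side inside the yellow outline of the labelling board, top end towards the rail. Then push it gently along the board until its top end rests flat against the rail, and leave it there clear of the robot. Leave the jar, the tape roll and the dropper bottle where they stand.

Things in the scene. Friction and masses are not known exactly. Their poses are not given: they have to be found in the camera images.
- label_board: labelling board, fixed to the desk: grey, 350 x 180 mm, 4 mm thick, with an aluminium stop rail (164 mm long, 14 mm thick, 30 mm high above the board) across one end and a yellow tape outline open at the rail. Origin: centre of the underside; x along the board to the rail, z up. The board ends 325 mm behind the rail's face.
- stop_face (a point): middle of the stop rail's inner face, at its foot on the board's upper side. x points along the board, through the rail (the way the carton must topple and be pushed), y along the rail, z up. The inside of the yellow outline reaches 270 mm back from the rail (x = -0.270 to 0) and 70 mm to each side.
- carton_center (a point): middle of a white and blue carton, 68 x 68 x 170 mm, 0.08 to 0.17 kg. It stands loose on the board across the back line of the outline, its centre 234 to 274 mm from the rail, within 0.1 rad of square. z runs from base end to top end (up at first), x and y are normal to its sides. Pushed high it tips over its bottom edge, past 22 degrees it falls alone.
- carton_base (a point): middle of the carton's base end, 85 mm from its centre; on the board at the start
- carton_top (a point): middle of the carton's top end, 85 mm from its centre, 174 mm above the desk at the start
- jar: white screw-lid sample jar, 74 mm across, 87 mm high, loose, beside the board; origin at the centre of its underside; not to be disturbed
- tape_roll: roll of packing tape lying flat, 81 mm across, 48 mm high, loose, beside the board; origin at the centre of its underside; not to be disturbed
- dropper: small dropper bottle with a blue tip, 28 mm across, 68 mm high, loose, on the other side of the board; origin at the centre of its underside; not to be disturbed
- carton: the same carton; origin at the middle of its base end
Not all that is in view belongs to the job. Several things look just like the carton: the one meant starts farthest from the robot's base.

How it is judged:
By the outcome, as a careful person would: the job done as asked, in the order asked, and still so for the second after the job is handed in, with the robot touching nothing.
It also fails if it takes over 48 s, if anything falls off the work surface, if the arm or the gripper's body presses on something with over 40 N, if the wrist force passes 120 N, or if a joint passes its speed limit or range.

## Working session

There is one attempt and no reset: what is moved stays moved. The work goes in short steps, Python scripts to look and compute and a tool call to move; the robot and the scene stay as the last step left them, time stands still between calls to the robot, and variables do not carry over. Pictures are saved under pics/ and viewed, at most 10 in all, crops included, and the job is handed in when it is done.

Besides the shell and the picture viewer there is one more tool, called after ">>>" by a JSON object that holds its "name" and its "arguments". arm_command: Moves the arm, as the interface text tells. Its arguments: {"type":"object","properties":{"increments":{"type":"array","items":{"type":"array","items":{"type":"array","items":{"type":"number"}}}}},"required":["increments"]}

```bash
mkdir -p pics
cat > h.py <<'E'
import numpy as np, cv2
from station import bot
def ray(p,uv):
    d=np.linalg.inv(p["camera_matrix"])@np.array([uv[0],uv[1],1.]); return np.array(p["xyz"]),np.array(p["rotation"])@d
def onz(p,uv,z):
    o,d=ray(p,uv); return o+d*(z-o[2])/d[2]
def proj(p,X):
    c=np.array(p["rotation"]).T@(np.array(X)-p["xyz"]); q=np.array(p["camera_matrix"])@c; return q[:2]/q[2]
E
python3 - <<'E'
from h import *
np.set_printoptions(precision=3,suppress=True)
fr=[]
for n in("scene","top"):
    p=bot.read_camera(n); cv2.imwrite(f"pics/{n}0.png",p["frame"][:,:,::-1]); print(n,p["xyz"])
    for q,z in(("stop_face",.004),("label_board",0),("carton_top",.174),("carton_base",.004),("jar",0),("tape_roll",0),("dropper",0)):
        for r in bot.landmark_of(p,q)[:5]: print(q,r["point"],round(r["score"],2),onz(p,r["point"],z))
E
```

```text
scene [ 0.017 -0.572  0.92 ]
stop_face [375.2, 192.1] 0.76 [ 0.768 -0.021  0.004]
label_board [328.0, 207.9] 0.92 [0.643 0.03  0.   ]
carton_top [221.5, 220.9] 0.93 [0.347 0.043 0.174]
carton_top [269.3, 279.8] 0.93 [ 0.321 -0.134  0.174]
carton_top [162.3, 197.4] 0.79 [0.299 0.186 0.174]
carton_top [277.7, 172.9] 0.65 [0.522 0.07  0.174]
carton_top [308.3, 166.4] 0.49 [0.585 0.037 0.174]
carton_base [280.7, 227.3] 0.98 [0.512 0.063 0.004]
carton_base [277.8, 328.0] 0.87 [ 0.324 -0.138  0.004]
carton_base [173.9, 243.9] 0.86 [0.297 0.205 0.004]
carton_base [234.2, 274.3] 0.56 [0.344 0.033 0.004]
jar [321.5, 272.8] 0.84 [ 0.488 -0.101  0.   ]
jar [376.7, 192.6] 0.28 [ 0.773 -0.022  0.   ]
jar [325.3, 208.4] 0.16 [0.637 0.033 0.   ]
tape_roll [369.0, 254.0] 0.73 [ 0.605 -0.142  0.   ]
dropper [308.9, 166.9] 0.72 [0.718 0.176 0.   ]
top [-0.186 -0.326  1.276]
stop_face [344.8, 177.9] 0.88 [ 0.777 -0.024  0.004]
label_board [313.9, 209.3] 0.95 [0.62  0.022 0.   ]
carton_top [287.2, 193.8] 0.81 [0.529 0.066 0.174]
carton_top [322.3, 282.1] 0.79 [ 0.313 -0.134  0.174]
carton_top [202.4, 240.6] 0.68 [0.298 0.207 0.174]
carton_top [263.9, 249.0] 0.59 [0.34  0.045 0.174]
carton_base [326.0, 309.5] 0.94 [ 0.316 -0.148  0.004]
carton_base [216.0, 274.4] 0.78 [0.288 0.192 0.004]
carton_base [270.5, 280.7] 0.76 [0.334 0.036 0.004]
carton_base [287.4, 227.4] 0.62 [0.52  0.07  0.004]
jar [331.6, 255.9] 0.55 [ 0.484 -0.096  0.   ]
tape_roll [360.7, 225.3] 0.78 [ 0.623 -0.139  0.   ]
dropper [286.1, 174.5] 0.39 [0.714 0.166 0.   ]
```

View pics/scene0.png

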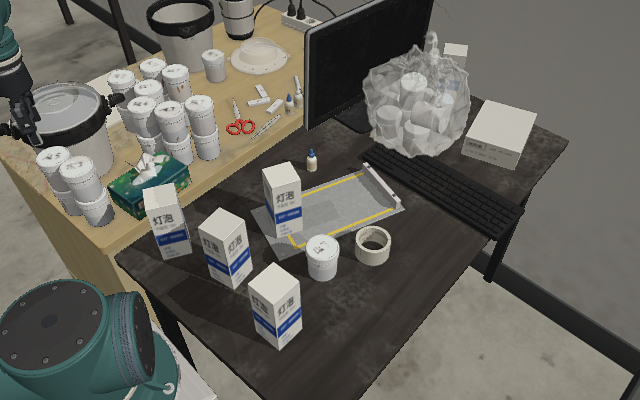

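Run:
```python
import cv2
a=cv2.imread("pics/scene0.png")[120:270,220:440]; cv2.imwrite("pics/crop0.png",cv2.resize(a,None,fx=3.6,fy=3.6,interpolation=cv2.INTER_CUBIC))
```

```text
(no output)
```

View pics/crop0.png

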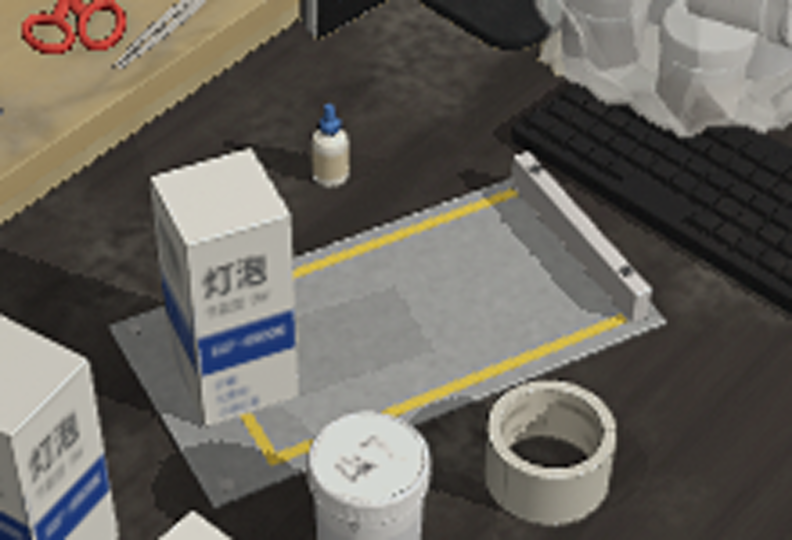

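The four look-alike cartons in the scene picture are at (166,220), (225,250), (275,305) and (282,200). The one at (282,200) stands on the board across the outline's back line and is farthest from the base, so it is the one meant, and the crop confirms it. The dropper is at (312,160), the jar at (322,257) and the tape roll at (373,245). Next I work out the yaw angles from corner pixels.

Run:
```python
from h import *
np.set_printoptions(precision=3,suppress=True)
p=bot.read_camera("scene")
f=lambda c,z:onz(p,(c[0]/3.6+220-.36,c[1]/3.6+120-.36),z)
B=[f(c,.004) for c in((110,325),(215,507),(665,322))]; T=[f(c,.174) for c in((152,180),(252,150),(291,208),(190,245))]; L=[f(c,.004) for c in((205,425),(300,400))]
R=[f(c,.034) for c in((516,157),(640,290))]
print("board",B,"rail top inner",R); print("top",T,np.mean(T,0)); print("bottom",L)
a=lambda u,v:np.degrees(np.arctan2(*(v-u)[1::-1]))
print("board yaw",a(B[1],B[2]),a(B[1],B[0])-90,a(R[1],R[0])-90)
print("carton yaw",a(T[0],T[1]),a(T[3],T[2]),a(T[3],T[0])-90,a(T[2],T[1])-90,a(L[0],L[1]))
s=bot.sense();print(s["t"],s["position"],s["tool_rot"],s["opening"])
```

```text
board [array([0.496, 0.162, 0.004]), array([ 0.442, -0.01 ,  0.004]), array([ 0.774, -0.113,  0.004])] rail top inner [array([0.804, 0.056, 0.034]), array([ 0.761, -0.096,  0.034])]
top [array([0.505, 0.103, 0.174]), array([0.567, 0.079, 0.174]), array([0.548, 0.023, 0.174]), array([0.483, 0.043, 0.174])] [0.526 0.062 0.174]
bottom [array([0.483, 0.046, 0.004]), array([0.543, 0.017, 0.004])]
board yaw -17.157262266693735 -17.570172371949326 -15.832495716430529
carton yaw -20.43108905869062 -16.66844400191353 -19.588555068944174 -19.024901329607744 -25.806200976012143
0.85 [0.188 0.49  0.231] [[-0.934  0.358  0.   ]
 [ 0.358  0.934  0.   ]
 [ 0.     0.    -1.   ]] 0.08565573543763529
```

>>> {"name": "arm_command", "arguments": {"increments": [[[26,-40,0,0,0,0.2,-0.3],[26,-40,0,0,0,0.2,-0.3],[26,-40,0,0,0,0.2,-0.3],[27,-40,0,0,0,0.2,-0.3],[27,-40,0,0,0,0.2,-0.3],[27,-41,0,0,0,0.2,-0.3],[27,-41,0,0,0,0.2,-0.3],[26,-40,0,0,0,0.2,-0.3],[26,-40,0,0,0,0.2,-0.3],[26,-40,0,0,0,0.2,-0.3]]]}}

```text
t: 2.1
position: [0.4525, 0.0867, 0.2314]
tool_rot: [[-0.946, 0.325, 0.0], [0.325, 0.946, 0.0], [-0.0, 0.0, -1.0]]
wrist_force: [1.6, 0.4, 0.6]
opening: 0.0297
grip_force: 0.0
```

>>> {"name": "arm_command", "arguments": {"increments": [[[0,0,-20,0,0,0,-0.3],[0,0,-22,0,0,0,-0.3],[0,0,-24,0,0,0,-0.3],[0,0,-22,0,0,0,-0.3],[0,0,0,0,0,0,-0.3],[0,0,0,0,0,0,-0.3]]]}}

```text
t: 2.85
position: [0.4522, 0.0883, 0.1441]
tool_rot: [[-0.946, 0.325, 0.001], [0.325, 0.946, 0.0], [-0.001, 0.0, -1.0]]
wrist_force: [0.7, -0.3, -1.1]
opening: 0.0301
grip_force: 0.0
```

Run:
```python
from h import *
np.set_printoptions(precision=3,suppress=True)
p=bot.read_camera("scene"); cv2.imwrite("pics/s1.png",cv2.resize(p["frame"][100:300,180:440,::-1],None,fx=3,fy=3))
for q,z in(("carton_top",.174),):
  for r in bot.landmark_of(p,q)[:5]: print(q,r["point"],round(r["score"],2),onz(p,r["point"],z))
s=bot.sense();print(s["t"],s["position"],s["tool_rot"],s["opening"],s["wrist_force"])
```

```text
carton_top [219.3, 222.2] 0.95 [0.342 0.044 0.174]
carton_top [160.0, 195.8] 0.75 [0.298 0.194 0.174]
2.95 [0.452 0.088 0.144] [[-0.946  0.325  0.001]
 [ 0.325  0.946  0.   ]
 [-0.001  0.    -1.   ]] 0.029627109743024137 [ 0.717  0.757 -0.105]
```

View pics/s1.png

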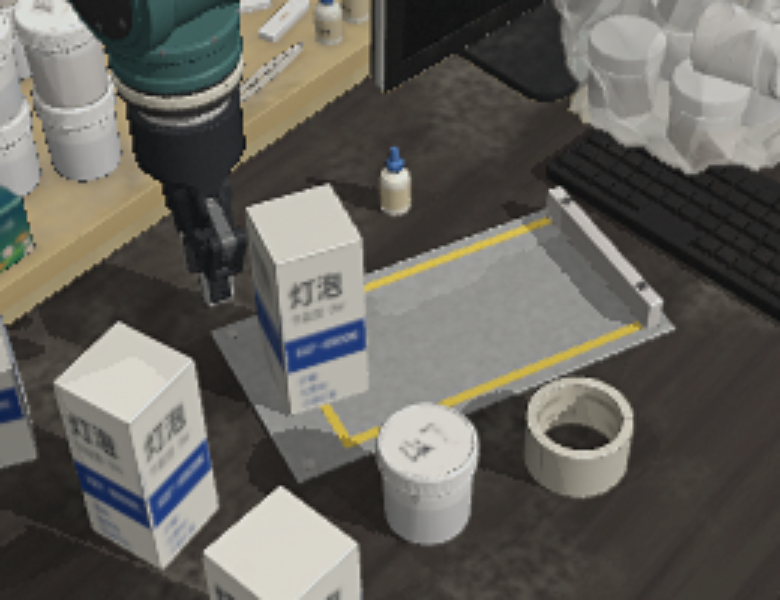

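The gripper hangs behind the carton: fingertips are at crop (218,295) and the carton's back face at (265,290). I push in small steps.

>>> {"name": "arm_command", "arguments": {"increments": [[[9.5,-3.1,0,0,0,0,-0.3],[9.5,-3.1,0,0,0,0,-0.3],[5.7,-1.9,0,0,0,0,-0.3],[5.7,-1.9,0,0,0,0,-0.3],[5.7,-1.9,0,0,0,0,-0.3],[5.7,-1.9,0,0,0,0,-0.3],[5.7,-1.9,0,0,0,0,-0.3],[5.7,-1.9,0,0,0,0,-0.3]]]}}

```text
t: 3.95
position: [0.5054, 0.0705, 0.1433]
tool_rot: [[-0.946, 0.325, 0.0], [0.325, 0.946, -0.0], [-0.0, -0.0, -1.0]]
wrist_force: [0.4, -0.3, -0.1]
opening: 0.0296
grip_force: 0.1
```

Run:
```python
from h import *
p=bot.read_camera("scene"); cv2.imwrite("pics/s2.png",cv2.resize(p["frame"][120:270,220:420,::-1],None,fx=3,fy=3))
```

```text
(no output)
```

View pics/s2.png

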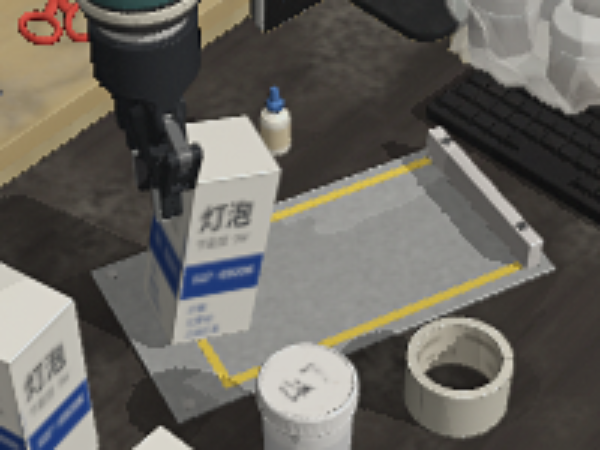

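The carton is tipping about its front edge (base corner at crop (175,342)) without sliding, so I continue.

>>> {"name": "arm_command", "arguments": {"increments": [[[5.7,-1.9,0,0,0,0,-0.3],[5.7,-1.9,0,0,0,0,-0.3],[5.7,-1.9,0,0,0,0,-0.3],[5.7,-1.9,0,0,0,0,-0.3],[4,-1.3,0,0,0,0,-0.3],[4,-1.3,0,0,0,0,-0.3],[4,-1.3,0,0,0,0,-0.3],[4,-1.3,0,0,0,0,-0.3],[0,0,0,0,0,0,-0.3]]]}}

```text
t: 5.12
position: [0.544, 0.0578, 0.1432]
tool_rot: [[-0.946, 0.325, -0.0], [0.325, 0.946, -0.0], [0.0, -0.0, -1.0]]
wrist_force: [-0.3, -0.3, -0.9]
opening: 0.0302
grip_force: 0.0
```

Run:
```python
from h import *
p=bot.read_camera("scene"); cv2.imwrite("pics/s3.png",cv2.resize(p["frame"][120:270,220:420,::-1],None,fx=3.6,fy=3.6))
```

```text
(no output)
```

View pics/s3.png

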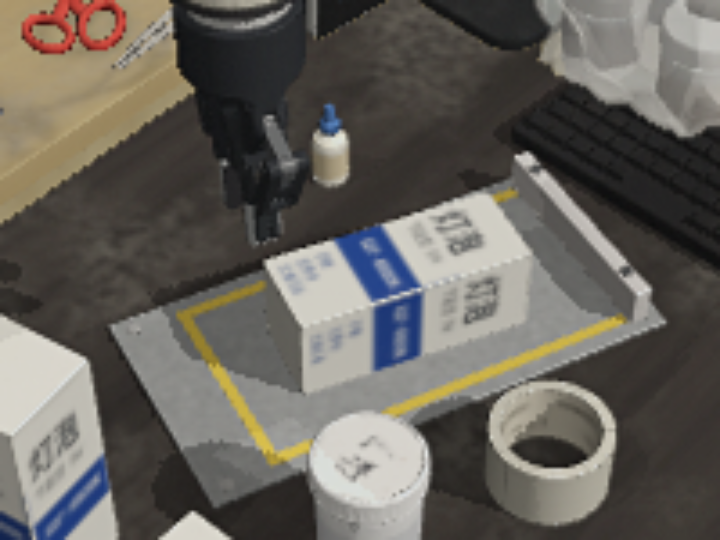

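The carton now lies on its side inside the outline. Its upper-face corners are at crop (265,258), (302,325), (532,260) and (492,193), with the top end towards the rail and a gap left.

Run:
```python
from h import *
np.set_printoptions(precision=3,suppress=True)
p=bot.read_camera("scene")
f=lambda c,z:onz(p,(c[0]/3.6+220-.36,c[1]/3.6+120-.36),z)
T=[f(c,.072) for c in((265,258),(302,325),(532,260),(492,193))]
a=lambda u,v:np.degrees(np.arctan2(*(v-u)[1::-1]))
print(T,"base",(T[0]+T[1])/2,"top",(T[2]+T[3])/2,"yaw",a(T[1],T[2]),a(T[0],T[3]))
Y=[f(c,.004) for c in((178,315),(275,460),(622,320),(516,193))]
print("outline",Y,a(Y[1],Y[2]),a(Y[0],Y[3]))
for q,z in(("carton_base",.038),("stop_face",.004)):
  for r in bot.landmark_of(p,q)[:4]: print(q,r["point"],round(r["score"],2),onz(p,r["point"],z))
```

```text
[array([0.574, 0.081, 0.072]), array([0.549, 0.019, 0.072]), array([ 0.7  , -0.048,  0.072]), array([0.73 , 0.016, 0.072])] base [0.562 0.05  0.072] top [ 0.715 -0.016  0.072] yaw -23.777315757663313 -22.717562073411518
outline [array([0.537, 0.135, 0.004]), array([ 0.496, -0.009,  0.004]), array([ 0.754, -0.09 ,  0.004]), array([0.8  , 0.05 , 0.004])] -17.35461669560042 -17.873463065140438
carton_base [295.9, 211.1] 0.82 [0.555 0.053 0.038]
carton_base [277.4, 330.1] 0.66 [ 0.308 -0.157  0.038]
carton_base [173.0, 246.2] 0.63 [0.281 0.172 0.038]
carton_base [231.9, 273.1] 0.56 [0.33  0.017 0.038]
stop_face [376.6, 193.2] 0.68 [ 0.768 -0.026  0.004]
```

>>> {"name": "arm_command", "arguments": {"increments": [[[-11,2,0,0,0,0.8,-0.1],[-11,3,0,0,0,0.8,-0.1],[0,0,-20,0,0,0,-0.1],[0,0,-25,0,0,0,-0.1],[0,0,-25,0,0,0,-0.1],[0,0,-25,0,0,0,-0.1],[0,0,-20,0,0,0,-0.1],[0,0,0,0,0,0,-0.1]]]}}

```text
t: 6.32
position: [0.5203, 0.0631, 0.0276]
tool_rot: [[-0.955, 0.298, -0.002], [0.298, 0.955, 0.0], [0.002, -0.001, -1.0]]
wrist_force: [-0.9, 0.6, 0.4]
opening: 0.0386
grip_force: 0.0
```

>>> {"name": "arm_command", "arguments": {"increments": [[[6,-1.9,0,0,0,0,-0.1],[6,-1.9,0,0,0,0,-0.1],[6,-1.9,0,0,0,0,-0.1],[6,-1.9,0,0,0,0,-0.1],[6,-1.9,0,0,0,0,-0.1],[6,-1.9,0,0,0,0,-0.1],[6,-1.9,0,0,0,0,-0.1],[6,-1.9,0,0,0,0,-0.1]]]}}

```text
t: 7.32
position: [0.5702, 0.0475, 0.0283]
tool_rot: [[-0.954, 0.298, -0.0], [0.298, 0.954, 0.0], [0.0, -0.0, -1.0]]
wrist_force: [-0.8, -0.2, 0.6]
opening: 0.0385
grip_force: 0.0
```

Run:
```python
from h import *
p=bot.read_camera("scene"); cv2.imwrite("pics/s4.png",cv2.resize(p["frame"][120:270,220:420,::-1],None,fx=3.6,fy=3.6))
```

```text
(no output)
```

View pics/s4.png

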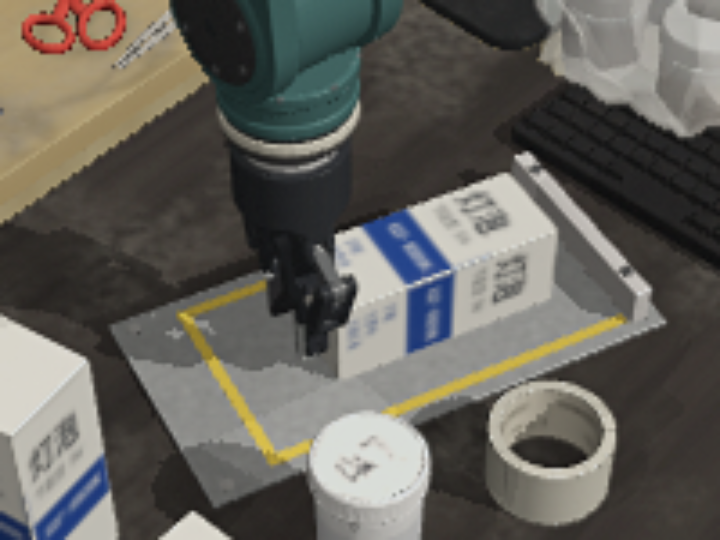

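The carton slid with the fingers and has squared up to the rail; the remaining gap runs from about crop (555,240) to the rail. I continue, with smaller steps at the end.

>>> {"name": "arm_command", "arguments": {"increments": [[[5,-1.6,0,0,0,0,-0.1],[5,-1.6,0,0,0,0,-0.1],[5,-1.6,0,0,0,0,-0.1],[4,-1.2,0,0,0,0,-0.1],[3,-0.9,0,0,0,0,-0.1],[0,0,0,0,0,0,-0.1]]]}}

```text
t: 8.12
position: [0.592, 0.0407, 0.0283]
tool_rot: [[-0.954, 0.298, 0.0], [0.298, 0.954, -0.0], [-0.0, 0.0, -1.0]]
wrist_force: [0.2, -0.4, 0.5]
opening: 0.0385
grip_force: 0.0
```

>>> {"name": "arm_command", "arguments": {"increments": [[[2,-0.6,0,0,0,0,-0.1],[2,-0.6,0,0,0,0,-0.1],[0,0,0,0,0,0,-0.1]]]}}

```text
t: 8.5
position: [0.596, 0.0395, 0.0283]
tool_rot: [[-0.954, 0.298, 0.0], [0.298, 0.954, -0.0], [-0.0, 0.0, -1.0]]
wrist_force: [-0.3, -0.9, -1.2]
opening: 0.0385
grip_force: 0.0
```

Run:
```python
from h import *
p=bot.read_camera("scene"); cv2.imwrite("pics/s5.png",cv2.resize(p["frame"][140:240,300:420,::-1],None,fx=6,fy=6)); print(bot.sense()["wrist_force"])
```

```text
[-0.86571523 -0.48269502  0.70800686]
```

View pics/s5.png

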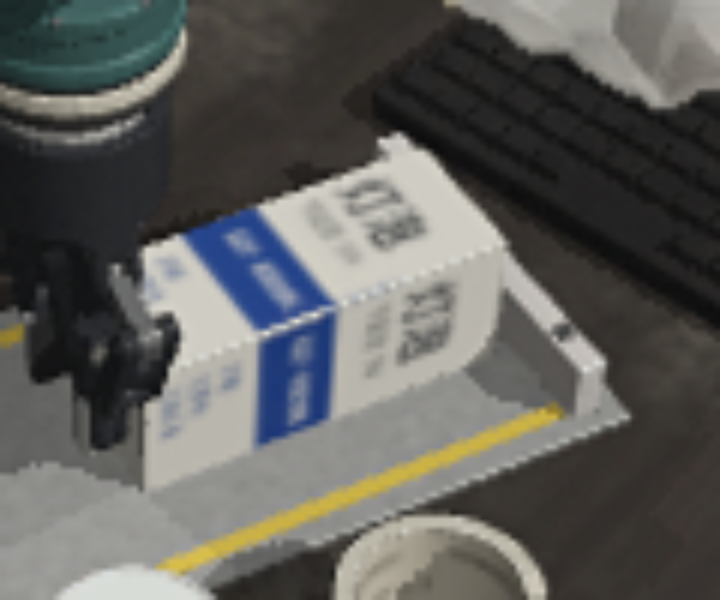

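The carton's top end is only a few mm from the rail near crop (495,340), and there is no contact force yet. I creep on until the force rises.

>>> {"name": "arm_command", "arguments": {"increments": [[[1.9,-0.6,0,0,0,0,-0.1],[1.9,-0.6,0,0,0,0,-0.1],[0,0,0,0,0,0,-0.1]]]}}

```text
t: 8.93
position: [0.5998, 0.0383, 0.0283]
tool_rot: [[-0.954, 0.298, 0.0], [0.298, 0.954, -0.0], [-0.0, -0.0, -1.0]]
wrist_force: [-0.1, -0.4, 0.6]
opening: 0.0386
grip_force: 0.0
```

>>> {"name": "arm_command", "arguments": {"increments": [[[1.4,-0.5,0,0,0,0,-0.1],[1.4,-0.5,0,0,0,0,-0.1],[0,0,0,0,0,0,-0.1]]]}}

```text
t: 9.3
position: [0.6025, 0.0373, 0.0283]
tool_rot: [[-0.954, 0.298, 0.0], [0.298, 0.954, -0.0], [-0.0, -0.0, -1.0]]
wrist_force: [-0.1, -0.5, -0.4]
opening: 0.0385
grip_force: 0.0
```

>>> {"name": "arm_command", "arguments": {"increments": [[[1.4,-0.5,0,0,0,0,-0.1],[1.4,-0.5,0,0,0,0,-0.1],[0,0,0,0,0,0,-0.1]]]}}

```text
t: 9.68
position: [0.6037, 0.0367, 0.0278]
tool_rot: [[-0.955, 0.298, -0.003], [0.298, 0.955, 0.001], [0.003, -0.0, -1.0]]
wrist_force: [-8.4, 2.2, 1.5]
opening: 0.0384
grip_force: 0.0
```

>>> {"name": "arm_command", "arguments": {"increments": [[[1.4,-0.5,0,0,0,0,-0.1],[0,0,0,0,0,0,-0.1]]]}}

```text
t: 9.93
position: [0.6036, 0.0366, 0.0274]
tool_rot: [[-0.955, 0.298, -0.006], [0.298, 0.955, 0.001], [0.006, -0.001, -1.0]]
wrist_force: [-14.2, 4.0, 3.1]
opening: 0.0382
grip_force: 0.0
```

The carton is seated at about 15 N along the board axis. I back off, rise and look.

>>> {"name": "arm_command", "arguments": {"increments": [[[-3,0.9,0,0,0,0,-0.1],[-10,3,0,0,0,0,-0.1],[-20,6,0,0,0,0,-0.1],[-20,6,0,0,0,0,-0.1],[0,0,30,0,0,0,-0.1],[0,0,50,0,0,0,-0.1],[0,0,60,0,0,0,-0.1],[0,0,50,0,0,0,-0.1],[0,30,20,0,0,0,-0.1],[0,0,0,0,0,0,-0.1]]]}}

```text
t: 11.18
position: [0.554, 0.083, 0.2399]
tool_rot: [[-0.955, 0.297, 0.003], [0.297, 0.955, 0.0], [-0.003, 0.001, -1.0]]
wrist_force: [-0.7, -0.3, -0.4]
opening: 0.0383
grip_force: 0.0
```

Run:
```python
from h import *
np.set_printoptions(precision=3,suppress=True)
p=bot.read_camera("scene"); cv2.imwrite("pics/s6.png",cv2.resize(p["frame"][120:270,240:420,::-1],None,fx=4,fy=4))
for q in("jar","tape_roll","dropper"):
  r=bot.landmark_of(p,q)
  if r: print(q,r[0]["point"],onz(p,r[0]["point"],0))
s=bot.sense();print(s["t"],s["position"],s["wrist_force"])
```

```text
jar [322.6, 271.7] [ 0.492 -0.101 -0.   ]
tape_roll [369.5, 255.1] [ 0.603 -0.145  0.   ]
dropper [311.7, 168.4] [0.719 0.166 0.   ]
11.375 [0.553 0.081 0.237] [-0.247  0.129 -0.479]
```

View pics/s6.png

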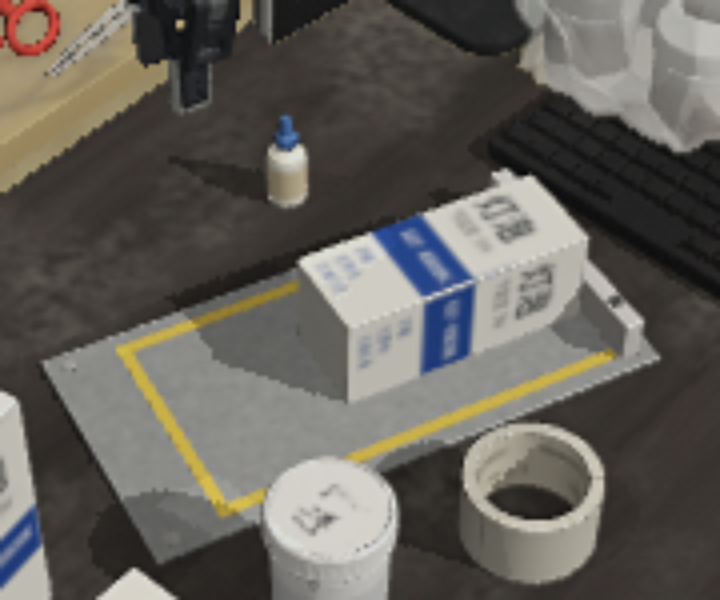

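The carton lies inside the outline with its top end against the rail near crop (585,275). Its lower edge runs parallel to the yellow side line, the gripper is well clear, and the jar, tape roll and dropper have not moved.

```bash
python3 -c "
from station import bot
print(bot.close_job())"
```

```text
the job is handed in; nothing more can be done
None
```

I toppled the carton towards the rail, pushed it along the board until its top end seated against the rail at about 15 N, backed the robot clear and handed the job in at about 11.4 s; the jar, tape roll and dropper were not disturbed.

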